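Draw the red-capped culture tube from the pull-out tray and hold it slanted for inspection

TASK

Pull the tray of the small grey tube cabinet out by its handle as far as it goes, then draw the red-capped culture tube up out of the rack in the tray, tip it about halfway over (about 45 degrees from upright, cap end uppermost) and hold it so, its foot at least 20 cm above the worktop, for checking the growth inside. Finish while still holding the tube raised, slanted and still in the gripper alone. Leave the tray out and the two green-capped tubes standing in the rack, and do not disturb the other things on the bench.

Things in the scene. Friction and masses are not known exactly. Their poses are not given: they have to be found in the camera images.
- cab: fixed grey bench cabinet, 190 deep, 176 wide, 163 high, with one pull-out tray. Origin: middle of its lower front edge, on the worktop; own +x goes into the cabinet, +y to the left for one who faces it from the robot, z up. The tray slides out along own -x. The tray's white front panel (14 thick, top edge 158 above the worktop) covers the front; tubes are hidden inside while it is shut
- tray_handle (a point): middle of the tray's steel bar handle: level bar 10 in diameter, 90 long, along the cabinet's y, 138 above the worktop, its centre line 45 in front of the panel (40 clear behind the bar), free from above; moves with the tray
- tray (a joint): how far the tray is out, m: 0 shut, 0.14 at its stop; slides stiffly (about 1 to 2 N plus some damping) and stays where it is left
- rack_top (a point): middle of the row of three tubes, level with the top of the pink tube rack (96 x 122 x 68, its top 79 above the worktop), fixed on the tray and moving with it. The tubes stand 45 apart in a line along the cabinet's y, at -45, 0 and +45 from this point; the row is 65 behind the inner face of the front panel, and with the tray fully out 75 in front of the cabinet
- tube_red: the tube to take: clear screw-cap culture tube with a red cap, 132 long, stem 16 in diameter, cap 19 in diameter and 22 high (110 to 132 above the foot), about 20 to 30 g, loose. Origin: centre of its foot; z along the tube towards the cap. It stands in the rack with its foot 15 and cap top 147 above the worktop; the holes are 18 to 22 wide, so it leans up to a few degrees
- red_cap (a point): centre of the red cap, 121 from the foot along the tube; grip here
- tube_green_a: same tube with a green cap, stands in the same rack; stays there
- tube_green_b: same tube with a green cap, stands in the same rack; stays there. The three tubes' places in the row vary
- beaker: small clear beaker, 48 x 48 x 57, origin at its underside; bystander. All bystanders stand at the right front, before a fixed clear water bath 188 high (x 0.55 to 1.03, y -0.38 to -0.01 m)
- vial: small vial with black cap and pale blue content, 21 x 21 x 47, origin at its underside; bystander
- timer: white bench timer with red buttons, 33 x 52 x 47, origin at its underside; bystander
- open_dish: open round culture dish with orange colonies, 56 x 56 x 13, origin at its underside; bystander

How it is judged:
By the outcome, as a careful person would: the job done as asked, in the order asked, and still so for the second after the job is handed in, while the arm keeps its last pose, push and grip.
It also fails if it takes over 48 s, if anything falls off the work surface, if the arm or the gripper's body presses on something with over 40 N, if the wrist force passes 120 N, or if a joint passes its speed limit or range.

ROBOT

A 7-joint arm with a two-finger parallel gripper is mounted at the origin on a cart in front of the work surface, level with it; the furniture and walls round the work are solid. World frame = base frame: x ahead of the robot, y to its left, z up, the work surface at z = 0. Lengths are in m, angles in rad, forces in N, time in s.
With the tool pointing down it reaches from about 0.4 to 0.875 m from the base axis. Payload 19.3 kg.
Tool frame: the origin (TCP) lies midway between the tips of the shut fingers; the grasp point (between the pads) lies 19 mm behind it; z points along the fingers, y is the direction in which the jaws open and shut (so a half turn about z gives the same grasp; the last joint's range is limited). The gripper opens to 85 mm and grips with 20 to 120 N. Pads are 22 mm wide; open, the fingers measure 114 mm over their backs; the gripper's body (76 mm by 85 mm) begins 54 mm behind the grasp point. The pads swing forward as they close: fully open they stand 13 mm farther back than shut.
Start: joints at [-1.291, 0.521, -0.036, 1.599, 0.021, 1.021, -0.113], TCP at [0.214, 0.587, 0.209] pointing down, gripper open.
Joint ranges: [-2.91, 2.91], [-0.3, 2.13], [-1.5, 1.42], [0.17, 2.43], [-1.26, 4.41], [0.16, 1.93], [-2.52, 2.52]. Speed limits (rad/s): [1.89, 1.89, 2.39, 2.39, 3.01, 3.01, 3.01].

INTERFACE

Orientations are given as [roll, pitch, yaw] about the fixed x, y, z axes, in that order (R = Rz(yaw) Ry(pitch) Rx(roll)).
In Python, from workcell import bot, eyes gives the robot as it stands. The module is installed in compiled form; this text tells all that it offers.
- The arm moves only by the shell command python3 -m jog 'ROWS' [FORCE]. ROWS is JSON, a list of rows, each an object with "delta_pos": the shift along the world's x, y, z in mm, a list of three; "spin": the turn about the world's z in rad; "claw": the closure, from 0 (fully open) to 1 (shut). In form: [{"delta_pos": [tx, ty, tz], "spin": spin, "claw": claw}, ...]. A call has 1 to 8 rows; each row is the pose to reach, as a shift and turn from the pose measured when the call began; what a row does not reach only later rows make up. A row lasts 1/10 s, in which the tool goes at most 50 mm and 8.59 degrees, less where a joint would pass 70% of its speed; a pose out of reach is approached as far as the arm can. A call with a gripper value outside its range is refused whole. The fingers move at their own pace and stop on an object; FORCE is the grip in N (left out, the last holds). Time passes only in rows, so rows that repeat a pose let the fingers close. It gives the time, the measured TCP pose, the force and the opening at its end, in the units of the state.
- bot.observe(): the state, without advancing time (a new reading comes with each control period).
- eyes.grab_frame(name): name is "side" or "top" or "wrist"; returns the picture (480x640x3 uint8, blue, green, red); there is no depth.
- eyes.camera_params(name): a dict with "fx", "fy", "cx", "cy" (pixels), "origin" and "attitude" of the camera in the world. Camera axes: x right, y up, looking along -z (the intrinsics and any distortion apply to the point x, -y, -z); pixel columns grow to the right and rows downward; lengths in m; the calibration is good to about 2 mm. The wrist camera is an equidistant fisheye: a pixel r from the principal point sees the ray r / f radians off the axis. A picture is of the moment at which its call begins: read the wrist's pose just before it. camera_params takes no time and is no camera call; for the wrist camera it gives the pose at the moment of the call.
- bot.job_done(): hands the job in, once; it reports no verdict.
The state is a dict: "clock": time; "qpos": joint angles; "qd": joint speeds; "joint_efforts": joint torques, N m; "position": TCP position; "tool_rot": TCP orientation; "force": force on the tool from outside, world axes, zero at the start; "moment": the same for the moment, N m; "grip_width": finger opening in m.
Only numpy, scipy, OpenCV 4.12 (cv2) and the standard library are available. Lean on these libraries where they do the work, as an engineer would, in place of code of your own. Each camera call takes 0.05 s, during which the arm holds its last target. There are 200 camera calls.

## Working session

There is one attempt and no reset: what is moved stays moved. The work goes in short steps, Python scripts to look and compute and a shell command to move; the robot and the scene stay as the last step left them, time stands still between calls to the robot, and variables do not carry over. Pictures are saved under pics/ and viewed, about 8 in all and at most 12, crops included, and the job is handed in when it is done.

```bash
mkdir -p pics; python3 - <<'E'
from workcell import bot, eyes
import cv2,numpy as np
s=bot.observe(); print(s['clock'],s['position'],s['tool_rot'],s['grip_width'])
for n in('top','side'):
    cv2.imwrite(f'pics/{n}0.png',eyes.grab_frame(n)); print(n,eyes.camera_params(n))
E
```

```text
0.0 [0.21410432 0.58681159 0.20892049] [-3.14046105e+00  6.54119154e-05  2.79179941e+00] 0.08530354542514249
top {'fx': 538.9073336976276, 'fy': 538.9073336976276, 'cx': 315.9701585845012, 'cy': 235.16439068067808, 'origin': array([-0.23766454, -0.16573855,  1.11900239]), 'attitude': array([ 0.67861033,  0.00428942, -1.38242312])}
side {'fx': 505.3319863098394, 'fy': 505.3319863098394, 'cx': 330.06513740997434, 'cy': 238.53825138201196, 'origin': array([-0.28061705, -0.74081569,  0.69604397]), 'attitude': array([ 1.07565285,  0.01449383, -0.86261648])}
```

View pics/top0.png

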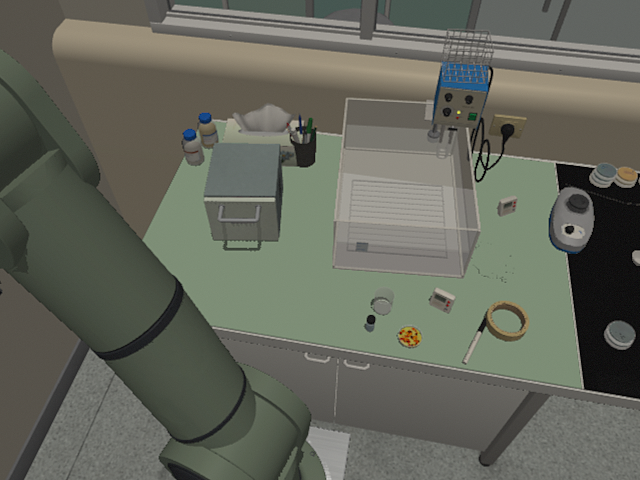

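View pics/side0.png

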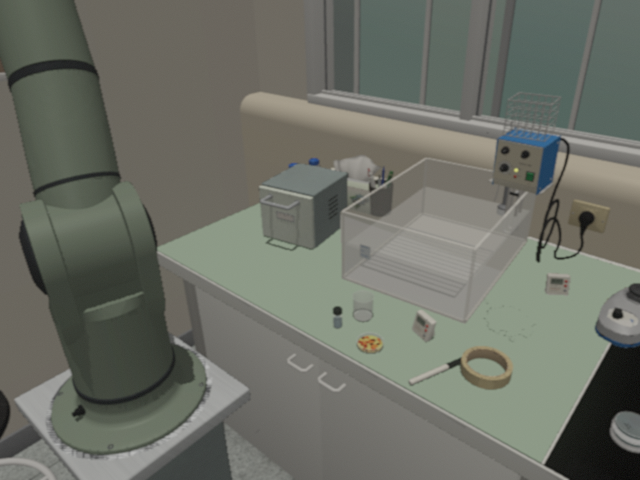

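```bash
python3 - <<'E'
import cv2,numpy as np
a=cv2.imread('pics/top0.png')[130:260,190:310]; b=cv2.imread('pics/side0.png')[155:260,245:360]
f=lambda i:cv2.resize(i,(400,440),interpolation=cv2.INTER_CUBIC)
cv2.imwrite('pics/c0.png',np.hstack([f(a),f(b)]))
E
```

```text
(no output)
```

View pics/c0.png

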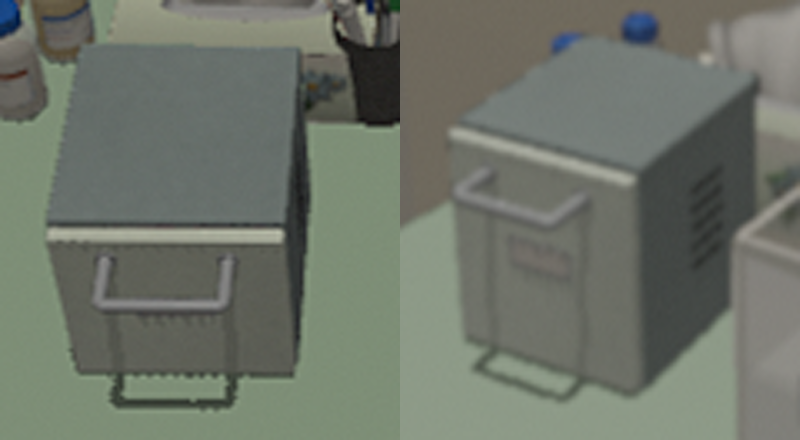

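```bash
cat > h.py <<'E'
import numpy as np
from workcell import eyes
from scipy.spatial.transform import Rotation as R
def ray(c,p):
    k=eyes.camera_params(c); d=np.array([(p[0]-k['cx'])/k['fx'],-(p[1]-k['cy'])/k['fy'],-1])
    return k['origin'],R.from_euler('xyz',k['attitude']).apply(d)
def hit(c,p,z):
    o,d=ray(c,p); return o+d*(z-o[2])/d[2]
E
python3 - <<'E'
from h import *
np.set_printoptions(precision=4,suppress=True)
for c,p,z in [('top',(220,219.5),.138),('top',(257.5,220.4),.138),('side',(262.3,200.3),.138),('side',(286.7,207.5),.138),
 ('top',(214.6,239.9),0),('top',(279.1,240.8),0),('top',(204.4,196.8),.163),('top',(274.9,197.4),.163),('top',(217,143.3),.163),('top',(279.4,143.9),.163),('top',(205,201.2),.158),('top',(274.9,201.2),.158)]:
    print(c,p,hit(c,p,z))
E
```

```text
top (220, 219.5) [0.5437 0.2217 0.138 ]
top (257.5, 220.4) [0.5575 0.1325 0.138 ]
side (262.3, 200.3) [0.5492 0.2228 0.138 ]
side (286.7, 207.5) [0.5577 0.138  0.138 ]
top (214.6, 239.9) [0.5825 0.2691 0.    ]
top (279.1, 240.8) [0.6111 0.1003 0.    ]
top (204.4, 196.8) [0.5864 0.2705 0.163 ]
top (274.9, 197.4) [0.6157 0.1022 0.163 ]
top (217, 143.3) [0.7773 0.2984 0.163 ]
top (279.4, 143.9) [0.8052 0.1355 0.163 ]
top (205, 201.2) [0.577  0.2667 0.158 ]
top (274.9, 201.2) [0.608  0.1006 0.158 ]
```

```bash
python3 -m jog '[{"delta_pos":[169,-204,20],"spin":-0.5,"claw":0.55},{"delta_pos":[169,-204,20],"spin":-0.5,"claw":0.55},{"delta_pos":[169,-204,20],"spin":-0.5,"claw":0.55},{"delta_pos":[169,-204,20],"spin":-0.5,"claw":0.55},{"delta_pos":[338,-409,10],"spin":-1.056,"claw":0.55},{"delta_pos":[338,-409,10],"spin":-1.056,"claw":0.55},{"delta_pos":[338,-409,10],"spin":-1.056,"claw":0.55},{"delta_pos":[338,-409,10],"spin":-1.056,"claw":0.55}]' 20
```

```text
clock: 0.9
position: [0.4694, 0.2774, 0.221]
tool_rot: [-3.141, 0.0, 1.73]
force: [0.4, 1.2, -0.0]
grip_width: 0.0383
```

```bash
python3 -m jog '[{"delta_pos":[83,-99,0],"spin":0.006,"claw":0.55},{"delta_pos":[83,-99,0],"spin":0.006,"claw":0.55},{"delta_pos":[83,-99,0],"spin":0.006,"claw":0.55},{"delta_pos":[83,-99,0],"spin":0.006,"claw":0.55},{"delta_pos":[83,-99,-10],"spin":0.006,"claw":0.55}]'
python3 - <<'E'
from workcell import bot, eyes
import cv2
s=bot.observe(); print(s['position'],s['tool_rot'],s['grip_width'],eyes.camera_params('wrist'))
w=eyes.grab_frame('wrist');t=eyes.grab_frame('top')
cv2.imwrite('pics/w1.png',w);cv2.imwrite('pics/t1.png',t)
E
```

```text
clock: 1.4
position: [0.5529, 0.1782, 0.2112]
tool_rot: [3.142, -0.0, 1.735]
force: [-0.8, 1.3, 0.0]
grip_width: 0.0384
[0.5529361  0.17816734 0.21124894] [ 3.14152987e+00 -4.26551805e-04  1.73469042e+00] 0.03838619058580648 {'fx': 371.64829954431775, 'fy': 371.64829954431775, 'cx': 312.46780378022385, 'cy': 233.77094331987175, 'origin': array([0.53994057, 0.25494796, 0.37554415]), 'attitude': array([-0.30879131, -0.00034344,  0.16277496])}
```

View pics/w1.png

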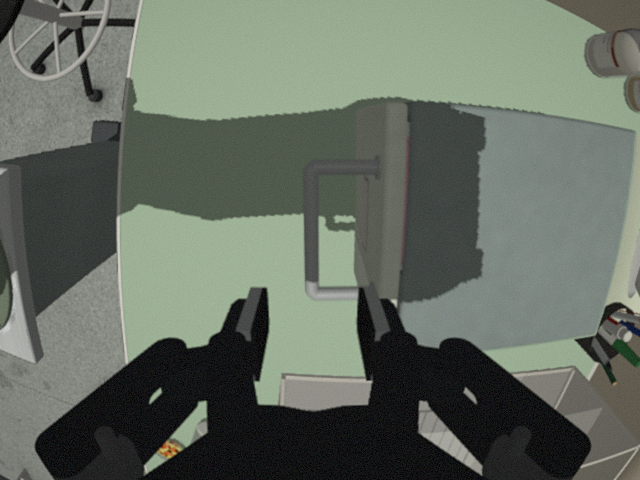

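```bash
cat >> h.py <<'E'
W={'o':None}
def whit(k,p,z):
    u=np.array([p[0]-k['cx'],-(p[1]-k['cy'])]); r=np.hypot(*u); th=r/k['fx']
    d=R.from_euler('xyz',k['attitude']).apply([*(np.sin(th)*u/r),-np.cos(th)]); o=np.array(k['origin'])
    return o+d*(z-o[2])/d[2]
E
python3 - <<'E'
from h import *
k=eyes.camera_params('wrist')
a,b=whit(k,(310.5,168),.138),whit(k,(312,293),.138); print(a,b,(a+b)/2,np.arctan2(b[0]-a[0],a[1]-b[1]),np.linalg.norm(a-b))
a,b=whit(k,(407,104),.163),whit(k,(398,310),.163); print(a,b)
E
```

```text
[0.54163845 0.22494817 0.138     ] [0.55703292 0.13834932 0.138     ] [0.54933568 0.18164875 0.138     ] 0.17592985423895413 0.08795653161166916
[0.58901543 0.27479032 0.163     ] [0.61312561 0.14703837 0.163     ]
```

```bash
python3 -m jog '[{"delta_pos":[-3,2,-30],"spin":0.006,"claw":0.55},{"delta_pos":[-3,2,-60],"spin":0.006,"claw":0.55},{"delta_pos":[-3,2,-90],"spin":0.006,"claw":0.55},{"delta_pos":[-3,2,-90],"spin":0.006,"claw":0.55},{"delta_pos":[-3,2,-90],"spin":0.006,"claw":1},{"delta_pos":[-3,2,-90],"spin":0.006,"claw":1},{"delta_pos":[-3,2,-90],"spin":0.006,"claw":1},{"delta_pos":[-3,2,-90],"spin":0.006,"claw":1}]' 40
```

```text
clock: 2.3
position: [0.549, 0.1819, 0.1212]
tool_rot: [-3.141, -0.001, 1.744]
force: [0.3, 0.1, 6.9]
grip_width: -0.0
```

```bash
python3 - <<'E'
from workcell import bot, eyes
import cv2,numpy as np
w=eyes.grab_frame('wrist');t=eyes.grab_frame('side')
s=bot.observe(); print(s['force'],s['moment'],s['grip_width'],s['position'])
a=cv2.resize(w[100:400,200:500],(400,400));b=cv2.resize(t[150:250,250:350],(400,400),interpolation=cv2.INTER_CUBIC)
cv2.imwrite('pics/w2.png',np.hstack([a,b]))
E
```

```text
[ 0.06571634 -0.32466059  7.14125573] [ 0.15626488  0.04217437 -0.04046238] -5.875141941579125e-05 [0.54897938 0.18190855 0.12114741]
```

View pics/w2.png

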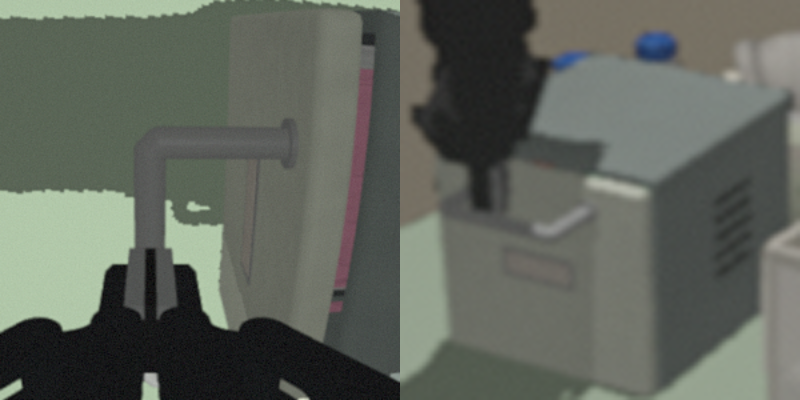

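```bash
cat >> h.py <<'E'
def wproj(k,P):
    v=R.from_euler('xyz',k['attitude']).inv().apply(np.array(P)-k['origin']); th=np.arctan2(np.hypot(v[0],v[1]),-v[2]); u=v[:2]/np.hypot(v[0],v[1])*th*k['fx']
    return k['cx']+u[0],k['cy']-u[1]
E
python3 - <<'E'
from h import *
from workcell import bot
k=eyes.camera_params('wrist'); p=bot.observe()['position']; ex=np.array([.985,.17]); ey=np.array([-.17,.985])
for z in (.121,.138,.143,.15):
  for dx,dy in ((0,.011),(0,-.011),(.01,.011),(-.01,.011)):
    q=p[:2]+ex*dx+ey*dy; u=wproj(k,[*q,z]); print(z,dx,dy,[round((u[0]-200)/.75),round((u[1]-100)/.75)])
print(hit('side',(250+545/4,150+228/4),.138), whit(k,(200+150*.75,100+135*.75),.138))
# panel top edge front / cabinet edge gap
for px in ((232,150),(300,15),(360,15),(225,40)): print(px,whit(k,(200+px[0]*.75,100+px[1]*.75),.158))
E
```

```text
0.121 0 0.011 [151, 217]
0.121 0 -0.011 [151, 271]
0.121 0.01 0.011 [179, 217]
0.121 -0.01 0.011 [123, 217]
0.138 0 0.011 [151, 236]
0.138 0 -0.011 [151, 294]
0.138 0.01 0.011 [181, 236]
0.138 -0.01 0.011 [120, 236]
0.143 0 0.011 [151, 243]
0.143 0 -0.011 [151, 302]
0.143 0.01 0.011 [182, 243]
0.143 -0.01 0.011 [119, 243]
0.15 0 0.011 [151, 252]
0.15 0 -0.011 [151, 313]
0.15 0.01 0.011 [184, 252]
0.15 -0.01 0.011 [118, 252]
[ 0.72378713 -0.06370611  0.138     ] [0.54109665 0.22586971 0.138     ]
(232, 150) [0.56266404 0.2300934  0.158     ]
(300, 15) [0.57323338 0.26912889 0.158     ]
(360, 15) [0.59001339 0.27340053 0.158     ]
(225, 40) [0.55494809 0.25838189 0.158     ]
```

```bash
python3 - <<'E'
from h import *
import cv2
def tri(rs):
    A=sum(np.eye(3)-np.outer(d,d) for o,d in rs); b=sum((np.eye(3)-np.outer(d,d))@o for o,d in rs); return np.linalg.solve(A,b)
n=lambda r:(r[0],r[1]/np.linalg.norm(r[1]))
for t,s in (((220,219.5),(262.3,200.3)),((257.5,220.4),(286.7,207.5)),((214.6,239.9),(265,238)),((279.1,240.8),(245+(638-400)/3.478,155+392/4.19)),((274.9,197.4),(245+(636-400)/3.478,155+178/4.19))):
    print(tri([n(ray('top',t)),n(ray('side',s))]))
w=eyes.grab_frame('wrist'); t=eyes.grab_frame('side')
f=lambda i:cv2.resize(i,(400,500),interpolation=cv2.INTER_CUBIC)
cv2.imwrite('pics/w3.png',np.hstack([f(w[220:320,272:352]),f(t[185:225,250:282])]))
E
```

```text
[0.54546866 0.22103013 0.13856367]
[0.5527533  0.13150007 0.14234412]
[ 0.59209835  0.27448802 -0.01360608]
[0.61085514 0.09889325 0.00322016]
[0.6245933  0.10502637 0.1528897 ]
```

View pics/w3.png

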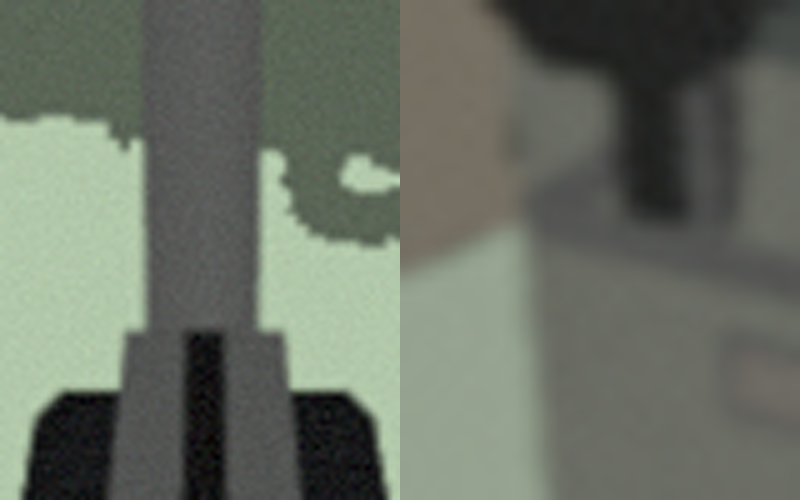

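```bash
python3 -m jog '[{"delta_pos":[0,0,5],"spin":0,"claw":0.55},{"delta_pos":[0,0,5],"spin":0,"claw":0.55},{"delta_pos":[0,0,5],"spin":0,"claw":0.55},{"delta_pos":[0,0,5],"spin":0,"claw":0.55}]'
python3 -m jog '[{"delta_pos":[0,0,-15],"spin":0,"claw":0.55},{"delta_pos":[0,0,-25],"spin":0,"claw":0.55},{"delta_pos":[0,0,-25],"spin":0,"claw":0.55},{"delta_pos":[0,0,-25],"spin":0,"claw":1},{"delta_pos":[0,0,-25],"spin":0,"claw":1},{"delta_pos":[0,0,-25],"spin":0,"claw":1},{"delta_pos":[0,0,-25],"spin":0,"claw":1}]' 40
```

```text
clock: 2.9
position: [0.549, 0.1819, 0.1263]
tool_rot: [-3.141, -0.001, 1.744]
force: [-0.6, 0.0, -0.5]
grip_width: 0.0385
clock: 3.6
position: [0.5493, 0.182, 0.1017]
tool_rot: [3.141, -0.001, 1.743]
force: [-0.9, -1.0, 4.4]
grip_width: 0.0087
```

```bash
python3 -m jog '[{"delta_pos":[0,0,0],"spin":0,"claw":0.55},{"delta_pos":[0,0,0],"spin":0,"claw":0.55},{"delta_pos":[0,0,-13],"spin":0,"claw":0.55},{"delta_pos":[0,0,-13],"spin":0,"claw":1},{"delta_pos":[0,0,-13],"spin":0,"claw":1},{"delta_pos":[0,0,-13],"spin":0,"claw":1},{"delta_pos":[0,0,-13],"spin":0,"claw":1}]' 40
python3 - <<'E'
from h import *
import cv2
w=eyes.grab_frame('wrist'); t=eyes.grab_frame('side')
f=lambda i:cv2.resize(i,(400,500),interpolation=cv2.INTER_CUBIC)
cv2.imwrite('pics/w4.png',np.hstack([f(w[200:360,248:376]),f(t[165:245,245:309])]))
E
```

```text
clock: 4.3
position: [0.5501, 0.1822, 0.089]
tool_rot: [3.14, -0.002, 1.743]
force: [-0.4, -0.4, 16.5]
grip_width: 0.0087
```

View pics/w4.png

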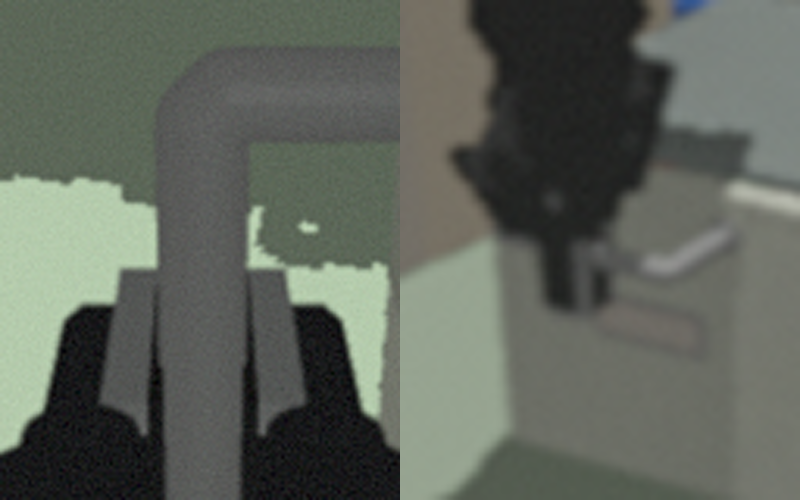

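```bash
python3 -m jog '[{"delta_pos":[0,0,0],"spin":0,"claw":0.75},{"delta_pos":[0,0,9],"spin":0,"claw":0.75},{"delta_pos":[0,0,9],"spin":0,"claw":1},{"delta_pos":[0,0,9],"spin":0,"claw":1},{"delta_pos":[0,0,9],"spin":0,"claw":1},{"delta_pos":[-15,-3,9],"spin":0,"claw":1},{"delta_pos":[-30,-5,9],"spin":0,"claw":1}]' 40
python3 -m jog '[{"delta_pos":[-15,-3,0],"spin":0,"claw":1},{"delta_pos":[-30,-5,0],"spin":0,"claw":1},{"delta_pos":[-45,-8,0],"spin":0,"claw":1},{"delta_pos":[-60,-10,0],"spin":0,"claw":1},{"delta_pos":[-75,-13,0],"spin":0,"claw":1},{"delta_pos":[-90,-15,0],"spin":0,"claw":1}]'
```

```text
clock: 5.1
position: [0.521, 0.1772, 0.0987]
tool_rot: [3.137, -0.002, 1.743]
force: [2.8, -3.7, 10.9]
grip_width: 0.0088
clock: 5.7
position: [0.4308, 0.1614, 0.0988]
tool_rot: [3.136, -0.001, 1.742]
force: [3.5, -7.9, 1.6]
grip_width: 0.0081
```

```bash
python3 -m jog '[{"delta_pos":[-10,-3,0],"spin":0,"claw":1},{"delta_pos":[-18,-5,0],"spin":0,"claw":1},{"delta_pos":[-18,-5,0],"spin":0,"claw":1}]'
python3 -m jog '[{"delta_pos":[-4,-1,0],"spin":0,"claw":1},{"delta_pos":[-4,-1,0],"spin":0,"claw":1}]'
```

```text
clock: 6.0
position: [0.4138, 0.1581, 0.0991]
tool_rot: [3.132, -0.003, 1.744]
force: [4.0, 10.3, -5.2]
grip_width: 0.0085
clock: 6.2
position: [0.4138, 0.1582, 0.0995]
tool_rot: [3.124, -0.004, 1.744]
force: [28.0, 4.3, -29.4]
grip_width: 0.0081
```

```bash
python3 -m jog '[{"delta_pos":[0,0,0],"spin":0,"claw":0.5},{"delta_pos":[0,0,0],"spin":0,"claw":0.5},{"delta_pos":[0,0,0],"spin":0,"claw":0.5},{"delta_pos":[0,0,50],"spin":0,"claw":0.5},{"delta_pos":[0,0,100],"spin":0,"claw":0.5},{"delta_pos":[0,0,130],"spin":0,"claw":0.5},{"delta_pos":[60,10,130],"spin":0,"claw":0.5},{"delta_pos":[60,10,130],"spin":0,"claw":0.5}]'
python3 - <<'E'
from h import *
from workcell import bot
import cv2
print(bot.observe()['position'],bot.observe()['tool_rot']); k=eyes.camera_params('wrist'); print(k)
w=eyes.grab_frame('wrist'); t=eyes.grab_frame('top')
cv2.imwrite('pics/w5.png',w)
np.save('k5.npy',k)
f=lambda i:cv2.resize(i,(400,500),interpolation=cv2.INTER_CUBIC)
cv2.imwrite('pics/c5.png',np.hstack([f(w[60:340,200:480]),f(t[130:290,180:308])]))
E
```

```text
clock: 7.0
position: [0.477, 0.1693, 0.2309]
tool_rot: [3.12, -0.005, 1.744]
force: [-0.7, -0.4, -0.4]
grip_width: 0.0428
[0.47701234 0.16932151 0.23094095] [ 3.11989462 -0.00516163  1.74439664]
{'fx': 371.64829954431775, 'fy': 371.64829954431775, 'cx': 312.46780378022385, 'cy': 233.77094331987175, 'origin': array([0.45991042, 0.24458347, 0.39557522]), 'attitude': array([-0.30407674, -0.02198898,  0.1723853 ])}
```

View pics/c5.png

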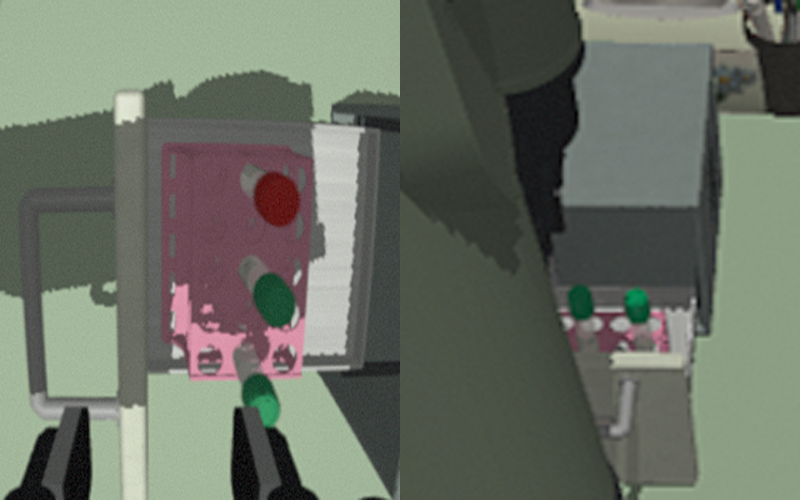

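```bash
python3 - <<'E'
from h import *
k=np.load('k5.npy',allow_pickle=True).item()
for c,z in (((277,198),.143),((275,300),.143),((262,393),.143),((245,178),.08),((248,268),.08),((32,192),.138),((42,408),.138),((118,92),.158),((145,95),.158)):
    print(c,whit(k,(200+c[0]*.7,60+c[1]*.56),z))
E
```

```text
(277, 198) [0.52708971 0.22203546 0.143     ]
(275, 300) [0.53538242 0.18128989 0.143     ]
(262, 393) [0.5383891  0.14002326 0.143     ]
(245, 178) [0.52229393 0.22219722 0.08      ]
(248, 268) [0.53334757 0.17875205 0.08      ]
(32, 192) [0.40835611 0.20364723 0.138     ]
(42, 408) [0.42331577 0.11136994 0.138     ]
(118, 92) [0.44552459 0.24823473 0.158     ]
(145, 95) [0.45743627 0.24907995 0.158     ]
```

```bash
python3 -m jog '[{"delta_pos":[51,53,0],"spin":0,"claw":0.5},{"delta_pos":[51,53,0],"spin":0,"claw":0.5},{"delta_pos":[51,53,0],"spin":0,"claw":0.5},{"delta_pos":[51,53,-40],"spin":0,"claw":0.5},{"delta_pos":[51,53,-80],"spin":0,"claw":0.5},{"delta_pos":[51,53,-110],"spin":0,"claw":0.5},{"delta_pos":[51,53,-132],"spin":0,"claw":0.5},{"delta_pos":[51,53,-132],"spin":0,"claw":0.5}]'
python3 - <<'E'
from h import *
import cv2
w=eyes.grab_frame('wrist')
cv2.imwrite('pics/w6.png',cv2.resize(w[120:400,180:480],(600,560)))
E
```

```text
clock: 7.9
position: [0.5226, 0.2197, 0.0945]
tool_rot: [3.13, -0.001, 1.743]
force: [-0.3, -0.3, 0.4]
grip_width: 0.0426
```

View pics/w6.png

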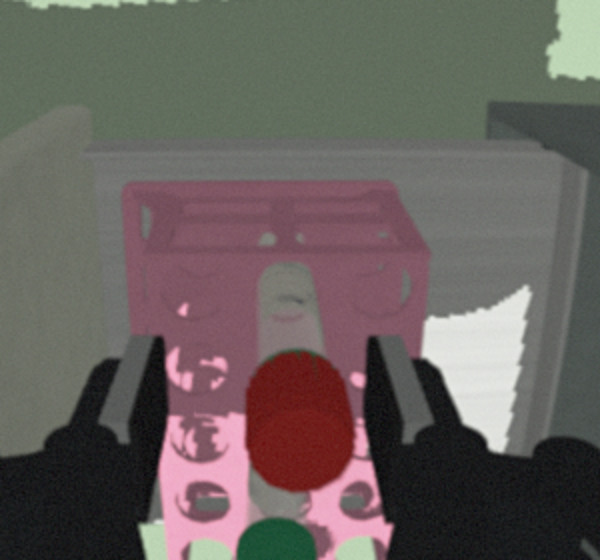

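```bash
python3 -m jog '[{"delta_pos":[5,3,2],"spin":0,"claw":0.5},{"delta_pos":[5,3,2],"spin":0,"claw":1},{"delta_pos":[5,3,2],"spin":0,"claw":1},{"delta_pos":[5,3,2],"spin":0,"claw":1},{"delta_pos":[5,3,2],"spin":0,"claw":1}]' 30
python3 -m jog '[{"delta_pos":[0,0,10],"spin":0,"claw":1},{"delta_pos":[0,0,30],"spin":0,"claw":1},{"delta_pos":[0,0,60],"spin":0,"claw":1},{"delta_pos":[0,0,90],"spin":0,"claw":1},{"delta_pos":[0,0,120],"spin":0,"claw":1},{"delta_pos":[0,0,140],"spin":0,"claw":1},{"delta_pos":[0,0,140],"spin":0,"claw":1}]'
python3 - <<'E'
from h import *
import cv2
w=eyes.grab_frame('wrist'); t=eyes.grab_frame('side')
cv2.imwrite('pics/w7.png',np.hstack([cv2.resize(w[120:400,180:480],(400,500)),cv2.resize(t[110:260,210:330],(400,500))]))
E
```

```text
clock: 8.45
position: [0.5294, 0.2235, 0.0996]
tool_rot: [3.126, -0.003, 1.743]
force: [-0.6, -0.7, 10.1]
grip_width: 0.0176
clock: 9.15
position: [0.5305, 0.2238, 0.2433]
tool_rot: [3.121, -0.005, 1.742]
force: [0.3, -0.1, -0.7]
grip_width: 0.0178
```

View pics/w7.png

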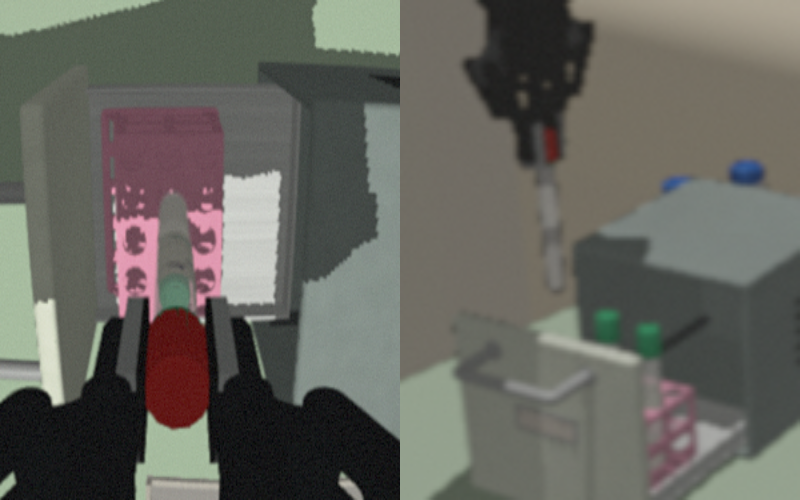

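```bash
python3 -m jog '[{"delta_pos":[0,0,10],"spin":0.15,"claw":1},{"delta_pos":[0,0,10],"spin":0.3,"claw":1},{"delta_pos":[0,0,10],"spin":0.45,"claw":1},{"delta_pos":[0,0,10],"spin":0.6,"claw":1},{"delta_pos":[0,0,10],"spin":0.75,"claw":1},{"delta_pos":[0,0,10],"spin":0.75,"claw":1}]'
python3 -m jog '[{"delta_pos":[0,0,0],"spin":0.15,"claw":1},{"delta_pos":[0,0,0],"spin":0.3,"claw":1},{"delta_pos":[0,0,0],"spin":0.45,"claw":1},{"delta_pos":[0,0,0],"spin":0.6,"claw":1},{"delta_pos":[0,0,0],"spin":0.75,"claw":1},{"delta_pos":[0,0,0],"spin":0.82,"claw":1},{"delta_pos":[0,0,0],"spin":0.82,"claw":1}]'
python3 -c "
from workcell import bot;s=bot.observe();print(s['qpos'])"
```

```text
clock: 9.85
position: [0.529, 0.2231, 0.2496]
tool_rot: [3.126, -0.004, 2.495]
force: [0.0, -1.2, -0.8]
grip_width: 0.0176
clock: 10.55
position: [0.5288, 0.2229, 0.249]
tool_rot: [3.126, -0.005, -2.971]
force: [-0.3, 0.0, -0.3]
grip_width: 0.0177
[-0.49573076  0.40030096  0.00480383  1.69193106 -0.02082803  1.04934916
  1.26021806]
```

```bash
python3 -m jog '[{"delta_pos":[15,3,0],"spin":0,"claw":1},{"delta_pos":[32,5,0],"spin":0,"claw":1},{"delta_pos":[49,8,0],"spin":0,"claw":1},{"delta_pos":[49,8,-20],"spin":0,"claw":1},{"delta_pos":[49,8,-37],"spin":0,"claw":1},{"delta_pos":[49,8,-37],"spin":0,"claw":1}]'
python3 -m jog '[{"delta_pos":[5,1,0],"spin":0,"claw":1},{"delta_pos":[10,2,0],"spin":0,"claw":1},{"delta_pos":[15,3,0],"spin":0,"claw":1},{"delta_pos":[20,3,0],"spin":0,"claw":1},{"delta_pos":[25,4,0],"spin":0,"claw":1},{"delta_pos":[30,5,0],"spin":0,"claw":1}]'
```

```text
clock: 11.15
position: [0.5766, 0.2304, 0.2096]
tool_rot: [3.128, -0.009, -2.976]
force: [-0.5, 0.6, -0.3]
grip_width: 0.018
clock: 11.75
position: [0.6069, 0.2352, 0.2097]
tool_rot: [3.128, -0.009, -2.977]
force: [-2.7, -1.7, -0.1]
grip_width: 0.0176
```

```bash
python3 -m jog '[{"delta_pos":[8,1,-1],"spin":0,"claw":1},{"delta_pos":[16,3,-2],"spin":0,"claw":1},{"delta_pos":[23,4,-4],"spin":0,"claw":1},{"delta_pos":[30,5,-7],"spin":0,"claw":1},{"delta_pos":[37,6,-10],"spin":0,"claw":1},{"delta_pos":[43,7,-14],"spin":0,"claw":1},{"delta_pos":[49,8,-19],"spin":0,"claw":1},{"delta_pos":[49,8,-19],"spin":0,"claw":1}]'
python3 - <<'E'
from h import *
from workcell import bot
import cv2
k=eyes.camera_params('wrist');np.save('k8.npy',k); p=bot.observe()['position']; print(p)
w=eyes.grab_frame('wrist'); t=eyes.grab_frame('side')
cv2.imwrite('pics/w8.png',np.hstack([cv2.resize(w[120:420,200:440],(400,500)),cv2.resize(t[110:260,210:330],(400,500),interpolation=cv2.INTER_CUBIC)]))
E
```

```text
clock: 12.55
position: [0.6562, 0.2431, 0.1896]
tool_rot: [3.128, -0.01, -2.977]
force: [-2.1, -1.0, 0.1]
grip_width: 0.0177
[0.6561832  0.24310572 0.18956782]
```

View pics/w8.png

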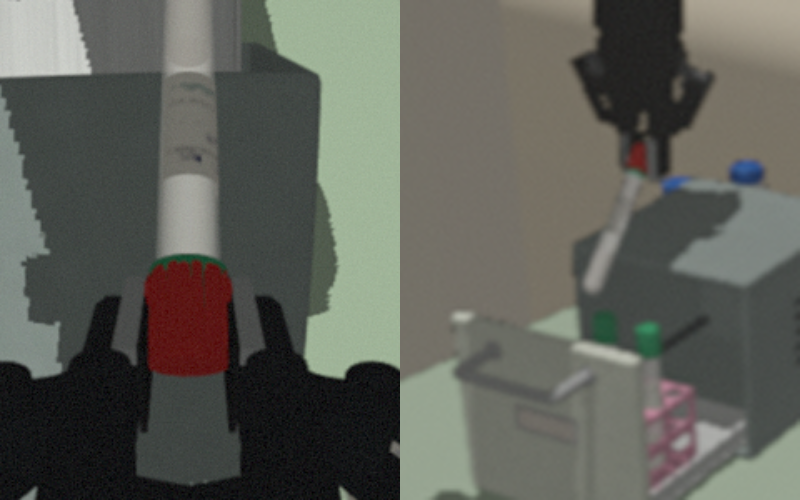

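```bash
cat >> h.py <<'E'
def plane(c,p,q,n):
    o,d=ray(c,p); return o+d*((np.array(q)-o)@n)/(d@n)
E
python3 - <<'E'
from h import *
n=np.array([-.17,.985,0]); q=[.6562,.2431,.23]
a=plane('side',(281.1,156.5),q,n); b=plane('side',(268.5,195.5),q,n); d=a-b
print(a,b,np.linalg.norm(d),np.degrees(np.arctan2(np.hypot(*d[:2]),d[2])))
E
```

```text
[0.64696607 0.24150633 0.23156603] [0.57899449 0.22977519 0.14012108] 0.11454228720123075 37.02707624393015
```

```bash
python3 - <<'E'
from h import *
k=np.load('k8.npy',allow_pickle=True).item()
P=np.array([.6562,.2431]); ex=np.array([.985,.17])
for r in (73,):
  e=whit(k,(200+165*.6,120+r*.6),.163); print(e,(P-e[:2])@ex)
# cap lower rim (green) seen at (190,262) & cap top (190,372): in-plane angles
for z in (.225,.23,.235):print(z,wproj(k,[*P,z]), [(u-o)/.6 for u,o in zip(wproj(k,[*P,z]),(200,120))])
for th in (36,40,45,50):
  t=np.radians(th); C=np.array([*P,.23]); u=np.array([*(ex*np.sin(t)),np.cos(t)]); f=[wproj(k,C+u*s) for s in (-.121,-.011,.011)]; print(th,[((a-200)/.6,(b-120)/.6) for a,b in f])
E
```

```text
[0.60284644 0.22755995 0.163     ] 0.05519506720684257
0.225 (np.float64(313.73887864238714), np.float64(320.68559930242725)) [np.float64(189.5647977373119), np.float64(334.47599883737877)]
0.23 (np.float64(313.9470245336256), np.float64(327.14154559362765)) [np.float64(189.9117075560427), np.float64(345.23590932271276)]
0.235 (np.float64(314.1680028283946), np.float64(333.98500506070764)) [np.float64(190.28000471399102), np.float64(356.64167510117943)]
36 [(np.float64(183.98448485001458), np.float64(19.342620794362897)), (np.float64(189.14795003479452), np.float64(303.4559562557564)), (np.float64(190.72180966328756), np.float64(389.48167840380887))]
40 [(np.float64(183.9487480109971), np.float64(0.7416275687637846)), (np.float64(189.1632731762736), np.float64(302.15089301866186)), (np.float64(190.69740186910158), np.float64(390.41789217344956))]
45 [(np.float64(183.93115108798565), np.float64(-22.291901865267814)), (np.float64(189.18763011014667), np.float64(300.7918320433956)), (np.float64(190.6617854014321), np.float64(391.26019704679703))]
50 [(np.float64(183.94649413795256), np.float64(-45.04576246954453)), (np.float64(189.21770656872545), np.float64(299.7493637857488)), (np.float64(190.62087042412242), np.float64(391.73863279028353))]
```

```bash
python3 -m jog '[{"delta_pos":[3,0,-2],"spin":0,"claw":1},{"delta_pos":[6,1,-5],"spin":0,"claw":1},{"delta_pos":[6,1,-5],"spin":0,"claw":1},{"delta_pos":[6,1,15],"spin":0,"claw":1},{"delta_pos":[6,1,45],"spin":0,"claw":1},{"delta_pos":[6,1,80],"spin":0,"claw":1},{"delta_pos":[6,1,110],"spin":0,"claw":1},{"delta_pos":[6,1,120],"spin":0,"claw":1}]' 40
python3 -m jog '[{"delta_pos":[0,0,0],"spin":0,"claw":1},{"delta_pos":[0,0,0],"spin":0,"claw":1},{"delta_pos":[0,0,0],"spin":0,"claw":1}]'
python3 - <<'E'
from h import *
from workcell import bot
import cv2
k=eyes.camera_params('wrist');np.save('k9.npy',k); s=bot.observe(); print(s['position'],np.abs(s['qd']).max())
w=eyes.grab_frame('wrist'); t=eyes.grab_frame('side')
cv2.imwrite('pics/w9.png',np.hstack([cv2.resize(w[60:400,200:440],(390,552)),cv2.resize(t[80:260,225:355],(400,552),interpolation=cv2.INTER_CUBIC)]))
E
```

```text
clock: 13.45
position: [0.6627, 0.2443, 0.3138]
tool_rot: [3.127, -0.005, -2.977]
force: [0.2, -0.5, 1.6]
grip_width: 0.0175
clock: 13.75
position: [0.6624, 0.2442, 0.3124]
tool_rot: [3.127, -0.007, -2.977]
force: [0.6, 1.4, -0.6]
grip_width: 0.0172
[0.66239853 0.24416399 0.31242291] 0.006009618647063441
```

View pics/w9.png

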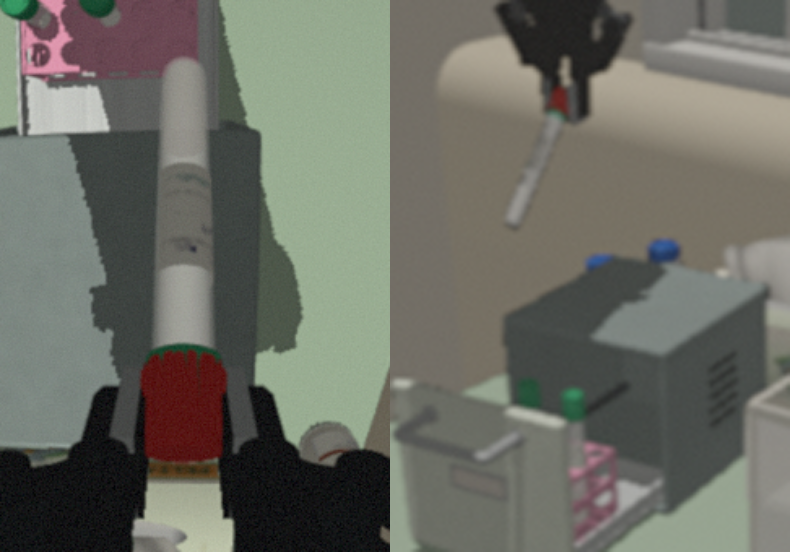

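```bash
python3 - <<'E'
from h import *
from scipy.optimize import least_squares
k=np.load('k9.npy',allow_pickle=True).item(); ks=eyes.camera_params('side')
ex=np.array([.985,.17,0]); B=np.array([.6624,.2442,.353])
def sp(P):
    v=R.from_euler('xyz',ks['attitude']).inv().apply(P-ks['origin']); return np.array([ks['cx']-ks['fx']*v[0]/v[2],ks['cy']+ks['fy']*v[1]/v[2]])
def geo(x):
    C=B+ex*x[0]+[0,0,x[1]]; u=ex*np.sin(x[2])+[0,0,np.cos(x[2])]; return C,u
def res(x,use):
    C,u=geo(x); m=np.array([-np.cos(x[2])*ex[0],-np.cos(x[2])*ex[1],np.sin(x[2])]) # camera-facing side normal
    r=[]
    if 's' in use: r+=[sp(C)-[279.9,113.3],sp(C-.121*u)-[265,152.7]]
    if 'w' in use: r+=[[wproj(k,p)[1]-y] for p,y in ((C-.117*u+.0*m,95.7+2),(C-.011*u+.0095*m,60+347*.616),(C+.011*u+.0095*m,60+460*.616))]
    return np.concatenate(r)
for use in ('s','w','sw'):
    o=least_squares(res,[0,0,.75],args=(use,)); C,u=geo(o.x); print(use,o.x[:2],np.degrees(o.x[2]),'foot',C-.121*u,'res',o.fun.round(1))
E
```

```text
s [-0.00567999 -0.00176296] 42.71156520867181 foot [0.57596107 0.22928161 0.26232894] res [ 0.7 -0.6 -0.6  0.6]
w [-0.01805356  0.02428434] 37.53857658272878 foot [0.57199837 0.22859769 0.2813382 ] res [0. 0. 0.]
sw [-0.00938373  0.00685135] 43.51493907254634 foot [0.57109295 0.22844142 0.27210277] res [-0.3 -3.5 -2.  -2.4  0.   4.  -4.1]
```

```bash
python3 -c "
from workcell import bot
s=bot.observe();print(s['clock'],s['position'],s['grip_width'],s['force']);print(bot.job_done())"
```

```text
13.85 [0.662447   0.24421987 0.3126076 ] 0.017331855498364857 [ 0.40771895 -0.12439702 -0.63513271]
the job is handed in; nothing more can be done
None
```

I finished the job and handed it in at 13.9 s. I pulled the tray out to its stop and drew the red-capped tube from the rack. Since the moves can't tilt the tool, I tipped the tube in the grip against the cabinet's upper front edge. I then raised it clear and held it still.

**Last checks**
- **Tray:** it is out. The pull stopped dead with the force rising to 28 N, after about 138 mm of measured travel against the 140 mm stop.
- **Green tubes:** both still stand in the rack in the last picture.
- **Red tube:** held in the gripper alone, cap end up, foot about 26 to 27 cm above the worktop.
- **Tilt:** about 43 degrees from the side view, and 43.5 from both views together. The wrist view alone, which fixes the angle poorly, gave 37.5.
- **Bystanders:** the arm stayed away from the right front, but I didn't photograph the bystanders again at the end.

**What disagreed:** my first grip on the handle missed. The fingertips seemed to sit about 22 mm higher than the reported tool position. I gripped lower from then on, both on the handle and on the cap.

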